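# Clear the empty shaker, bring the stopper jar to the front

## Robot

A 6-joint arm with a two-finger parallel gripper is mounted at the origin on the work surface. World frame = base frame: x ahead of the robot, y to its left, z up, the work surface at z = 0. Lengths are in m, angles in rad, forces in N, time in s.
With the tool pointing down it reaches from about 0.275 to 0.825 m from the base axis. Payload 4.9 kg.
Tool frame: the origin (TCP) lies midway between the tips of the shut fingers; the grasp point (between the pads) lies 19 mm behind it (bot.grip_depth is the distance from the TCP to the grasp point, in m); y points along the fingers, x is the direction in which the jaws open and shut, and the axes are right-handed (so a half turn about y gives the same grasp; the last joint's range is limited). The gripper opens to 85 mm and grips with 20 to 120 N. Pads are 22 mm wide; open, the fingers measure 114 mm over their backs; the gripper's body (76 mm by 85 mm) begins 54 mm behind the grasp point. The pads swing forward as they close: fully open they stand 13 mm farther back than shut.
Start: joints at [1.106, 0.326, -0.193, 1.052, 0, 1.437], TCP at [0.179, 0.52, 0.231] pointing down, gripper open.
Joint ranges: [-2.65, 2.65], [-0.97, 1.79], [-1.3, 1.35], [-1.93, 2.1], [-1.47, 1.37], [-3.14, 3.14]. Speed limits (rad/s): [2.57, 2.57, 3.14, 3.14, 3.14, 3.14].

## Interface

Orientations are given as a unit quaternion [w, x, y, z].
In Python, from cell import bot gives the robot as it stands. Calls block until the motion is done:
- bot.move_pose(position, orientation): joint-space move of the TCP to a pose.
- bot.move_linear(position, speed=0.15, rotation=None, until_force=None): straight line of the TCP; rotation=None keeps the orientation; speed is the mean speed in m/s. With until_force (N) it stops when the force on the tool has changed by that much, and returns True; else False.
- bot.goto_joints(angles): joint-space move.
- bot.set_gripper(opening, grasp_force=None): opening from 0.0 (shut) to 1.0 (fully open); grasp_force is the grip in N (None keeps the last); returns when the fingers have stopped.
- bot.wait(seconds).
- bot.solve_ik(position, orientation): joint angles nearest the present ones, or None.
- bot.camera(name): name is "scene" or "top"; returns the picture (400x640x3 uint8, red, green, blue); there is no depth.
- bot.calibration(name): a dict with "mtx" (3x3 intrinsics, pixels), "k1" (the pictures are not rectified: a ray, as slopes to the right and down, at radius r is drawn at 1 + k1 r^2 times it, then the intrinsics apply), "extrinsics" (4x4, takes a point from world to camera coordinates). Camera axes: x right, y down, z forward; pixel columns grow to the right and rows downward; lengths in m; the calibration is good to about 2 mm. A picture is of the moment at which its call begins. calibration takes no time and is no camera call.
A pose or a line that the arm cannot do raises bot.PlanningError and nothing moves.
- bot.close_job(): hands the job in, once; it reports no verdict.
Trained networks look in the newest picture that a camera, given by its name, has taken for a name from the list of things; names that differ only in an ending like _2 or _b are one class to them, and where a whole thing is asked for, a point or a joint stands for the part that bears it (a point fixed in the world has none). Each returns a list of dicts, best first, with "confidence" (0 to 1); they miss things now and then, are a little off and sometimes report something else, mostly with a low value. They report only what shows in the picture. A call takes as long as a camera call. They do not tell look-alikes from the thing itself.
- bot.search_frame(camera, thing): "bbox" ([left, top, width, height] in pixels, round what is visible of it).
Readings, each from a call of its own:
- bot.read_clock(): time.
- bot.read_joint_positions(): joint angles.
- bot.read_joint_vel(): joint speeds.
- bot.read_joint_efforts(): joint torques, N m.
- bot.read_position(): TCP position.
- bot.read_tool_rot(): TCP orientation.
- bot.read_ft_force(): force on the tool from outside, world axes, zero at the start.
- bot.read_moment(): the same for the moment, N m.
- bot.read_gripper_width(): opening from 0.0 (shut) to 1.0 (fully open).
Only numpy, scipy, OpenCV 4.12 (cv2) and the standard library are available. Lean on these libraries where they do the work, as an engineer would, in place of code of your own. Each camera call takes 0.05 s, during which the arm holds its last target.

## Task

The steel shaker standing on the spice carousel's ledge is empty: first put it into the wire wash-up basket and let go. Then turn the carousel until the jar with the tall round stopper stands at the front, centred behind the ledge, and finish with the gripper still closed firmly around that stopper, holding the carousel still. Leave the other things on the counter where they are.

Things in the scene. Friction and masses are not known exactly. Their poses are not given: they have to be found in the camera images.
- stand: Fixed foot of the carousel. Origin on the turning axis at counter height, z up. Its -x axis points to the front, where a wooden ledge (84 mm wide, top 14 mm above the counter) sticks out to 174 mm from the axis; turned up to 30 deg from facing the robot. The turning deck is a wooden disc of radius 105 mm, top 30 mm above the counter, with a hub (radius 14, 30 mm high) in its middle.
- deck (a joint): Turning angle of the deck relative to the stand, rad, counter-clockwise seen from above is positive; turns without stops either way, light friction (about 0.04 N m, or 0.5 N at the jars), and stays where it is left. 0 (or 2 pi) has the stopper jar exactly at the front. It starts between 1.0 and 5.28.
- stopper (a point): Centre of the stopper of the jar wanted: round glass jar (radius 22 mm) fixed on the deck, centre 75 mm from the axis; the only one of the five jars with a tall stopper. Heights over the counter: underside 30, flat lid (radius 20) 110, upright round steel stopper, 24 mm in diameter, 110 to 146, this point 128 mm. The other four (flat-lidded, square tin, domed, squat), fixed at equal spacing, end at 105 mm or lower.
- front (a point): The point 75 mm from the turning axis towards the ledge: where the stopper jar's centre belongs at the end (only its horizontal position matters).
- empty_shaker: Loose empty steel shaker with a perforated top, 60 to 130 g, round, 46 mm in diameter (48 at the cap, its top 18 mm), 85 mm high, upright on the ledge about 144 mm from the turning axis. Origin: centre of its underside, z up its axis. The jars behind it leave only 15 to 30 mm, so closing the fingers across the ledge (along the stand's y) has most room.
- shaker_mid (a point): Middle of the empty shaker, 42.5 mm up its axis.
- basket: Wire wash-up basket, fixed, open on top, outside 200 mm (its x) by 160 mm (its y), 80 mm high, walls and floor 6 mm thick; origin under its centre. It stands to the left or the right of the carousel, with the pan on the other side.
- pan: Solid sheet-metal food pan of the same size as the basket with a few white lids in it, fixed; not to be used. Origin under its centre.
- squeeze_bottle_a: Bystander: ochre squeeze bottle, 72 mm in diameter, 193 mm high, origin under its centre.
- squeeze_bottle_b: Bystander: olive squeeze bottle, 72 mm in diameter, 193 mm high, origin under its centre.
- bowl: Bystander: black bowl, 120 mm wide, 55 mm high, origin under its centre.
- paper_tub: Bystander: brown paper tub, 84 mm wide, 75 mm high, origin under its centre.
- salt_cup: Bystander: small white salt cup, 60 mm wide, 35 mm high, just behind the carousel, origin under its centre.
Not all that is in view belongs to the job. Leave any blue or red look-alike of the empty_shaker alone.

How it is judged:
By the outcome, as a careful person would: the job done as asked, in the order asked, and still so for the second after the job is handed in, while the arm keeps its last pose, push and grip.
It also fails if it takes over 58 s, if anything falls off the work surface, if the arm or the gripper's body presses on something with over 40 N, if the wrist force passes 120 N, or if a joint passes its speed limit or range.

## Working session

There is one attempt and no reset: what is moved stays moved. The work goes in short steps, each a Python script; the robot and the scene stay as the last script left them, time stands still between calls to the robot, and variables do not carry over. Pictures are saved under pics/ and viewed, and the job is handed in when it is done.

```bash
ls; mkdir -p pics
python3 - <<'E'
from cell import bot
import cv2
for n in ("scene","top"):
    im=bot.camera(n); cv2.imwrite(f"pics/{n}0.png",im[:,:,::-1])
    c=bot.calibration(n); print(n,c["mtx"],c["k1"],c["extrinsics"])
    for t in ["stand","deck","stopper","empty_shaker","basket","pan"]:
        print(t,[(r["bbox"],round(r["confidence"],2)) for r in bot.search_frame(n,t)])
print(bot.read_clock(), bot.read_tool_rot())
E
```

```text
pics
scene [[367.38590016   0.         314.69549579]
 [  0.         367.38590016 202.51619791]
 [  0.           0.           1.        ]] -0.0038505126264349863 [[ 0.70791505  0.7062668  -0.00659424 -0.40185895]
 [ 0.46132097 -0.46942699 -0.75287533 -0.17672938]
 [-0.53482636  0.52992972 -0.65813012  1.3578764 ]
 [ 0.          0.          0.          1.        ]]
stand [([271.0, 189.0, 98.7, 71.5], 0.93)]
deck [([291.6, 183.0, 80.6, 75.9], 0.77)]
stopper [([294.8, 185.9, 71.1, 71.9], 0.9)]
empty_shaker [([236.2, 193.2, 16.7, 30.8], 0.89), ([263.4, 179.1, 14.8, 29.1], 0.82), ([274.4, 193.5, 21.8, 35.2], 0.77), ([138.3, 214.6, 101.7, 98.2], 0.59)]
basket [([140.6, 214.2, 97.7, 97.4], 0.55)]
pan [([327.3, 136.0, 77.7, 64.2], 0.72)]
top [[488.73800097   0.         316.61707368]
 [  0.         488.73800097 196.75340383]
 [  0.           0.           1.        ]] 0.039164496782167935 [[-0.00625233 -0.9999406  -0.00892725  0.01149225]
 [-0.99785945  0.00681997 -0.06503849  0.57211967]
 [ 0.06509551  0.0085015  -0.99784282  1.17443136]
 [ 0.          0.          0.          1.        ]]
stand [([264.6, 138.4, 90.6, 114.2], 0.61), ([267.0, 136.4, 85.1, 89.8], 0.28)]
deck [([264.4, 137.9, 88.4, 85.8], 0.72), ([147.3, 179.6, 89.9, 99.3], 0.66)]
stopper [([266.2, 140.2, 91.2, 79.5], 0.69), ([274.1, 115.5, 24.9, 22.4], 0.62)]
empty_shaker [([327.3, 221.1, 22.1, 20.5], 0.58), ([348.3, 263.4, 30.6, 25.0], 0.56), ([314.2, 266.4, 15.9, 20.6], 0.55)]
basket [([417.7, 204.2, 79.5, 90.3], 0.92)]
pan [([148.3, 177.1, 91.4, 103.3], 0.62)]
0.7 [-0.57548528  0.57548792  0.41088363 -0.41085884]
```

Run:
```python
import cv2
a=cv2.imread("pics/scene0.png")[130:320,130:410]; cv2.imwrite("pics/s0c.png",cv2.resize(a,None,fx=2.8,fy=2.8,interpolation=cv2.INTER_CUBIC))
a=cv2.imread("pics/top0.png")[100:320,130:510]; cv2.imwrite("pics/t0c.png",cv2.resize(a,None,fx=2.1,fy=2.1,interpolation=cv2.INTER_CUBIC))
a=cv2.imread("pics/top0.png")[125:265,250:370]; cv2.imwrite("pics/t0d.png",cv2.resize(a,None,fx=4.2,fy=4.2,interpolation=cv2.INTER_CUBIC))
```

```text
(no output)
```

View pics/s0c.png

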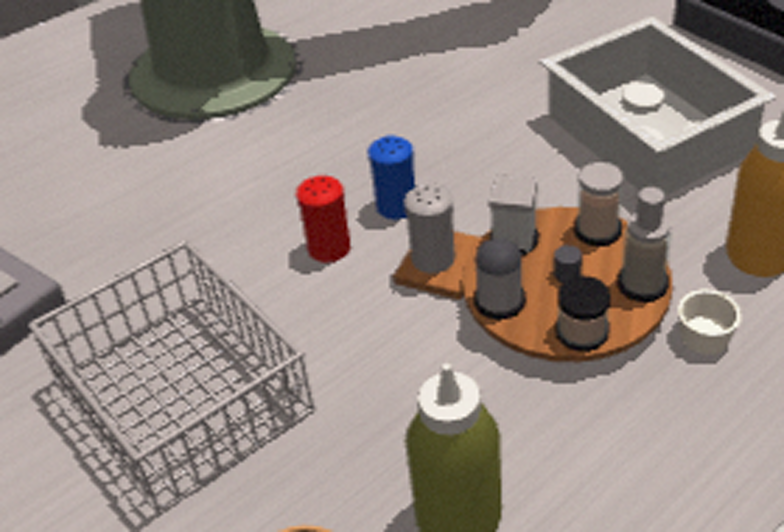

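View pics/t0c.png

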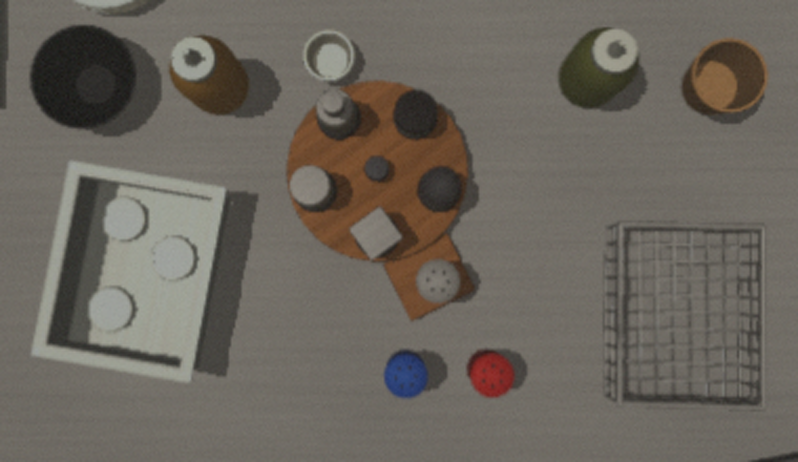

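View pics/t0d.png

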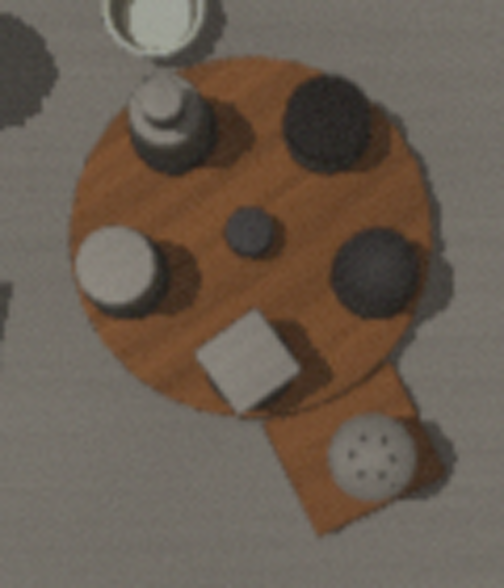

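View pics/scene0.png

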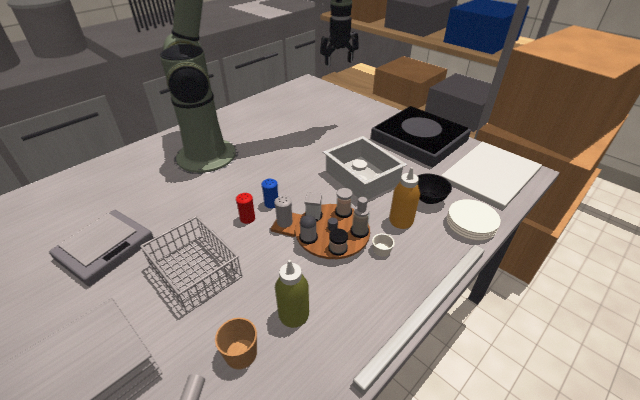

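The scene shows the steel shaker on the ledge (about px 283,212). The red one (246,208) and the blue one (270,193) stand free on the counter. In the top picture:

| Thing | Pixel |
|---|---|
| Steel shaker | (338,234) |
| Blue look-alike | (323,278) |
| Red look-alike | (364,278) |
| Stopper jar, back left on the deck | stopper (289,149) |
| Basket | (459,250) |
| Pan, with white lids | left side |

Only the grey perforated shaker stands on the ledge, so that is the one meant, and the crop above confirms it. Next I'll measure positions.

```bash
cat > h.py <<'E'
from cell import bot
import numpy as np, cv2
from scipy.spatial.transform import Rotation as R
def cal(n):
    c=bot.calibration(n); return np.array(c["mtx"]),c["k1"],np.array(c["extrinsics"])
def px2w(n,uv,z):
    K,k1,E=cal(n); uv=np.array(uv,float).reshape(-1,1,2)
    s=cv2.undistortPoints(uv,K,np.array([k1,0,0,0.]),criteria=(3,50,1e-10))[:,0] if False else cv2.undistortPoints(uv,K,np.array([k1,0,0,0.]))[:,0]
    d=np.c_[s,np.ones(len(s))]@E[:3,:3]; o=-E[:3,:3].T@E[:3,3]
    z=np.broadcast_to(z,len(s)); return o+d*((z-o[2])/d[:,2])[:,None]
def w2px(n,P):
    K,k1,E=cal(n); return cv2.projectPoints(np.array(P,float).reshape(-1,3),cv2.Rodrigues(E[:3,:3])[0],E[:3,3],K,np.array([k1,0,0,0.]))[0][:,0]
def circ(c,r,z,n=48):
    a=np.linspace(0,2*np.pi,n); return np.c_[c[0]+r*np.cos(a),c[1]+r*np.sin(a),0*a+z]
def down(phi): # tool z down, tool x (jaw dir) at world angle phi
    x=np.array([np.cos(phi),np.sin(phi),0]); z=np.array([0,0,-1.]); y=np.cross(z,x)
    q=R.from_matrix(np.c_[x,y,z]).as_quat(); return np.r_[q[3],q[:3]]
def snap(n,name,box=None,f=1,polys=()):
    im=bot.camera(n)[:,:,::-1].copy(); x0,y0,x1,y1=box or (0,0,640,400)
    a=cv2.resize(im[y0:y1,x0:x1],None,fx=f,fy=f,interpolation=cv2.INTER_CUBIC)
    for P in polys:
        q=((w2px(n,P)+.5-[x0,y0])*f).astype(int); cv2.polylines(a,[q.reshape(-1,1,2)],False,(0,255,0),1)
    cv2.imwrite(f"pics/{name}.png",a)
E
python3 - <<'E'
from h import *
im=cv2.imread("pics/top0.png"); hsv=cv2.cvtColor(im,cv2.COLOR_BGR2HSV)
m=cv2.inRange(hsv,(5,90,30),(20,255,255)); m[:,:255]=0; m[:,365:]=0; m[:130]=0; m[265:]=0
m=cv2.morphologyEx(m,cv2.MORPH_OPEN,np.ones((3,3),np.uint8))
cv2.imwrite("pics/mask.png",cv2.resize(m[125:265,250:370],None,fx=4,fy=4,interpolation=0))
c,_=cv2.findContours(m,cv2.RETR_EXTERNAL,cv2.CHAIN_APPROX_NONE); c=max(c,key=cv2.contourArea)[:,0]
P=px2w("top",c,0.03)[:,:2]
from scipy.optimize import least_squares
r=least_squares(lambda a:np.hypot(*(P-a).T)-0.105,P.mean(0),loss="soft_l1",f_scale=0.002).x
print("axis",r)
q=lambda u,v,s,o:[(u+.5)/s+o[0]-.5,(v+.5)/s+o[1]-.5]
o=(250,125)
print("hub",px2w("top",q(251,232,4.2,o),.06))
st=px2w("top",q(166,98,4.2,o),.146)[0]; print("stopper",st,np.hypot(*(st[:2]-r)))
sh=px2w("top",q(372,457,4.2,o),.099)[0]; print("shaker",sh,np.hypot(*(sh[:2]-r)))
# ledge
L=px2w("top",[q(265,420,4.2,o),q(320,535,4.2,o),q(415,490,4.2,o),q(390,362,4.2,o),q(416,412,4.2,o)],.014); print(L)
e=L[1]-L[0]; print("ledge dir side",np.degrees(np.arctan2(e[1],e[0]))); e=L[4]-L[3];print(np.degrees(np.arctan2(e[1],e[0])))
e=L[2]-L[1]; print("front edge dir",np.degrees(np.arctan2(e[1],e[0])))
o=(130,100)
print("basket",px2w("top",[q(*p,2.1,o) for p in [(622,226),(764,226),(764,405),(618,403)]],.08))
for n,p,z in [("blue",(406,373),.085),("red",(491,373),.085),("olive",(615,50),.193),("ochre",(192,58),.193)]: print(n,px2w("top",q(*p,2.1,o),z))
E
```

```text
axis [0.59600603 0.01740089]
hub [[0.60959601 0.02423817 0.06      ]]
stopper [0.67160171 0.06628262 0.146     ] 0.0900229394708207
shaker [ 0.48340688 -0.04125554  0.099     ] 0.1269611995115352
[[ 0.50437375  0.01774376  0.014     ]
 [ 0.43773599 -0.01371927  0.014     ]
 [ 0.4633513  -0.06895429  0.014     ]
 [ 0.53762034 -0.05521524  0.014     ]
 [ 0.50846947 -0.07002437  0.014     ]]
ledge dir side -154.72565107169086
-153.0686766105639
front edge dir -65.12042955968491
basket [[ 0.54198913 -0.24437546  0.08      ]
 [ 0.54104264 -0.39834677  0.08      ]
 [ 0.34796886 -0.39205229  0.08      ]
 [ 0.35022392 -0.235732    0.08      ]]
blue [[ 0.38375327 -0.00636938  0.085     ]]
red [[ 0.38332247 -0.09846193  0.085     ]]
olive [[ 0.71294275 -0.21666889  0.193     ]]
ochre [[0.70836618 0.20599869 0.193     ]]
```

View pics/mask.png

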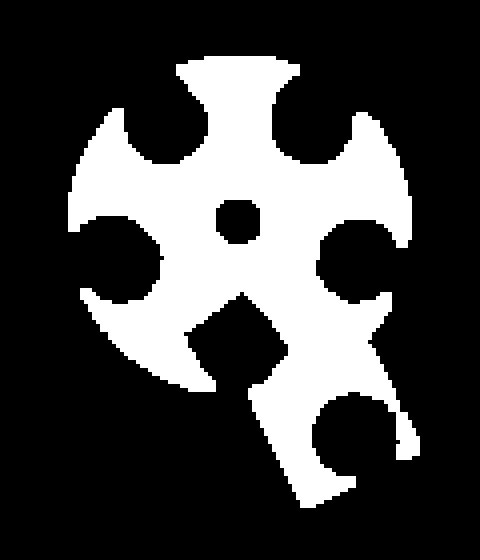

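Run:
```python
from h import *
from scipy.optimize import least_squares
im=cv2.imread("pics/top0.png"); hsv=cv2.cvtColor(im,cv2.COLOR_BGR2HSV)
m=cv2.inRange(hsv,(5,90,30),(20,255,255)); m[:,:255]=0; m[:,365:]=0; m[:130]=0; m[265:]=0
m=cv2.morphologyEx(m,cv2.MORPH_OPEN,np.ones((3,3),np.uint8))
c,_=cv2.findContours(m,cv2.RETR_EXTERNAL,cv2.CHAIN_APPROX_NONE); c=max(c,key=cv2.contourArea)[:,0].astype(float)
P=px2w("top",c,0.03)[:,:2]; a=np.array([.607,.0215])
for i in range(8):
    d=np.hypot(*(P-a).T); k=(abs(d-.104)<.006)&(((P-a)@[np.cos(2.7),-np.sin(2.7)]<.06)|(c[:,0]<298))
    k&=~((c[:,1]>222)&(c[:,0]>300))
    s=least_squares(lambda t:np.hypot(*(P[k]-t[:2]).T)-t[2],[*a,.105],loss="soft_l1",f_scale=.001).x; a=s[:2]
print("axis",s,k.sum()); a=s[:2]
# ledge sides
q=lambda u,v:[(u+.5)/4-.5+250,(v+.5)/4-.5+125]
Lp=px2w("top",c,.014)[:,:2]
def line(u0,v0,u1,v1):
    p0,p1=np.array(q(u0,v0)),np.array(q(u1,v1)); d=(p1-p0); l=np.hypot(*d); d/=l
    t=(c-p0)@d; n=abs((c-p0)@[-d[1],d[0]]); kk=(t>2)&(t<l-2)&(n<2.5)
    vx,vy,x,y=cv2.fitLine(Lp[kk].astype(np.float32),cv2.DIST_HUBER,0,1e-4,1e-4).ravel(); off=(np.array([x,y])-a)@[-vy,vx]
    print("line ang",np.degrees(np.arctan2(vy,vx))%180,"off axis",off,kk.sum())
line(248,390,302,505); line(372,340,412,425); line(305,508,356,480)
```

```text
axis [0.61014747 0.02500513 0.10317912] 145
line ang 25.26293 off axis 0.03931446804231782 25
line ang 23.106518 off axis -0.045457363270660266 21
line ang 122.26449 off axis -0.1677425036977527 12
```

```bash
cat > model.py <<'E'
from h import *
def polys(a,yaw,sh,st):
    M=np.array([[np.cos(yaw),-np.sin(yaw)],[np.sin(yaw),np.cos(yaw)]])
    L=np.array([[-.09,.042],[-.174,.042],[-.174,-.042],[-.09,-.042]])@M.T+a
    return [circ(a,.105,.03),circ(a,.014,.06),np.c_[L,0*L[:,0]+.014],circ(sh,.024,.099),circ(sh,.023,.014),circ(st,.012,.146),circ(st,.02,.11),circ(st,.022,.03)]
E
python3 - <<'E'
from model import *
a=np.array([.6101,.0250]); P=polys(a,np.radians(25),(.4834,-.0413),(.6716,.0663))
snap("top","ov_t",(250,125,370,265),4,P); snap("scene","ov_s",(250,165,390,265),5,P)
E
```

```text
(no output)
```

View pics/ov_t.png

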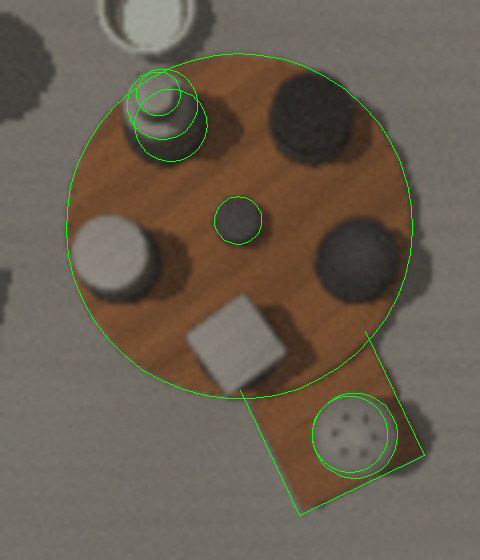

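View pics/ov_s.png

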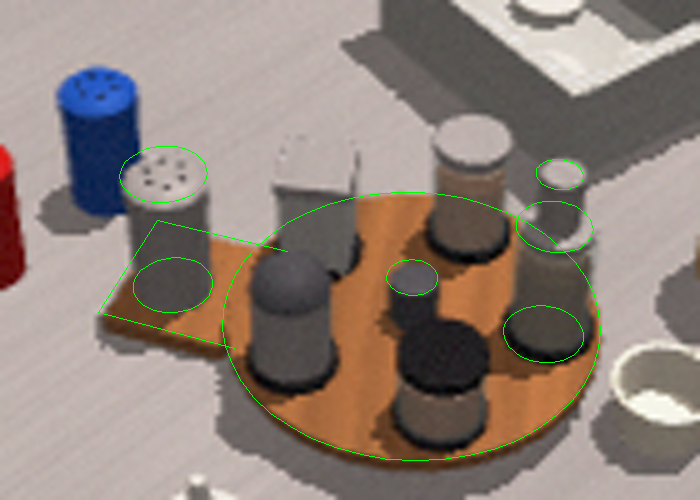

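The model overlay fits both pictures (yaw 25°, axis (0.610, 0.025), stopper radius 74 mm, shaker 143 mm from the axis). I'll check reachability without moving.

Run:
```python
from h import *
lim=np.array([[-2.65,2.65],[-.97,1.79],[-1.3,1.35],[-1.93,2.1],[-1.47,1.37],[-3.14,3.14]])
a=np.array([.6101,.0250])
for ph in (-65,115):
    for p in [(.4834,-.0413,.2),(.4834,-.0413,.043),(.445,-.317,.18),(.445,-.317,.039)]:
        q=bot.solve_ik(list(p),down(np.radians(ph))); print(ph,p,None if q is None else np.round(q,2))
th0=33.9
for sgn,tot in ((1,171.1),(-1,188.9)):
  for off in (90,-90):
    print(sgn,off)
    for f in np.linspace(0,1,6):
        t=np.radians(th0+sgn*tot*f); p=[*(a+.075*np.array([np.cos(t),np.sin(t)])),.112]
        q=bot.solve_ik(p,down(t+np.radians(off))); print(np.round(np.degrees(t)),None if q is None else np.round(q,2))
```

```text
-65 (0.4834, -0.0413, 0.2) None
-65 (0.4834, -0.0413, 0.043) None
-65 (0.445, -0.317, 0.18) None
-65 (0.445, -0.317, 0.039) None
115 (0.4834, -0.0413, 0.2) None
115 (0.4834, -0.0413, 0.043) None
115 (0.445, -0.317, 0.18) [-1.36  1.05 -0.33  1.76  1.34 -3.14]
115 (0.445, -0.317, 0.039) [-1.36  1.32 -0.2   1.63  1.34 -3.14]
1 90
34.0 None
68.0 None
102.0 None
137.0 None
171.0 None
205.0 None
1 -90
34.0 None
68.0 None
102.0 None
137.0 None
171.0 None
205.0 None
-1 90
34.0 None
-4.0 None
-42.0 None
-79.0 [ 0.3   1.3   0.19  2.03 -1.46  3.14]
-117.0 None
-155.0 None
-1 -90
34.0 None
-4.0 None
-42.0 None
-79.0 None
-117.0 [-0.76  1.22 -0.1   1.82  1.29 -3.14]
-155.0 None
```

Run:
```python
from h import *
q=np.array(bot.read_tool_rot()); print(R.from_quat(np.r_[q[1:],q[0]]).as_matrix().round(3)); print(bot.read_position(),bot.read_joint_positions())
```

```text
[[ 0.325  0.    -0.946]
 [ 0.946  0.     0.325]
 [ 0.    -1.    -0.   ]]
[0.17864224 0.52020213 0.23131375] [ 1.10579845e+00  3.26147884e-01 -1.92588147e-01  1.05201269e+00
 -1.63204877e-05  1.43660499e+00]
```

```bash
sed -i 's/^def down.*/def down(phi): # tool y down (along fingers), tool x (jaw) at world angle phi/; s/z=np.array(\[0,0,-1.\]); y=np.cross(z,x)/y=np.array([0,0,-1.]); z=np.cross(x,y)/' h.py
python3 - <<'E'
from h import *
a=np.array([.6101,.0250])
for ph in (-65,115):
    for p in [(.4834,-.0413,.2),(.4834,-.0413,.043),(.445,-.317,.18),(.445,-.317,.039)]:
        q=bot.solve_ik(list(p),down(np.radians(ph))); print(ph,p,None if q is None else np.round(q,2))
th0=33.9
for sgn,tot in ((1,171.1),(-1,188.9)):
  for off in (90,-90):
    print(sgn,off)
    for f in np.linspace(0,1,6):
        t=np.radians(th0+sgn*tot*f); p=[*(a+.075*np.array([np.cos(t),np.sin(t)])),.112]
        q=bot.solve_ik(p,down(t+np.radians(off))); print(np.round(np.degrees(t)),None if q is None else np.round(q,2))
E
```

```text
-65 (0.4834, -0.0413, 0.2) [-0.24  0.23 -0.41  0.93  0.    2.47]
-65 (0.4834, -0.0413, 0.043) [-0.24  0.43 -0.6   0.54  0.    2.47]
-65 (0.445, -0.317, 0.18) [-0.75  0.36 -0.28  0.93  0.    1.95]
-65 (0.445, -0.317, 0.039) [-0.75  0.52 -0.44  0.61  0.    1.95]
115 (0.4834, -0.0413, 0.2) [-0.24  0.23 -0.41  0.93  0.   -0.67]
115 (0.4834, -0.0413, 0.043) [-0.24  0.43 -0.6   0.54  0.   -0.67]
115 (0.445, -0.317, 0.18) [-0.75  0.36 -0.28  0.93  0.   -1.19]
115 (0.445, -0.317, 0.039) [-0.75  0.52 -0.44  0.61  0.   -1.19]
1 90
34.0 [-0.01  0.65  0.01  0.94  0.   -0.6 ]
68.0 [ 0.03  0.59 -0.09  0.89  0.   -1.16]
102.0 [ 0.04  0.52 -0.21  0.84  0.   -1.74]
137.0 [ 0.01  0.45 -0.33  0.79  0.   -2.38]
171.0 [-0.07  0.41 -0.39  0.76  0.   -3.05]
205.0 [-0.15  0.42 -0.38  0.77  0.    2.56]
1 -90
34.0 [-0.01  0.65  0.01  0.94  0.    2.54]
68.0 [ 0.03  0.59 -0.09  0.89  0.    1.99]
102.0 [ 0.04  0.52 -0.21  0.84  0.    1.4 ]
137.0 [ 0.01  0.45 -0.33  0.79  0.    0.76]
171.0 [-0.07  0.41 -0.39  0.76  0.    0.09]
205.0 [-0.15  0.42 -0.38  0.77  0.   -0.58]
-1 90
34.0 [-0.01  0.65  0.01  0.94  0.   -0.6 ]
-4.0 [-0.08  0.66  0.04  0.95  0.   -0.01]
-42.0 [-0.15  0.63 -0.02  0.92  0.    0.58]
-79.0 [-0.2   0.56 -0.15  0.87  0.    1.19]
-117.0 [-0.2   0.48 -0.29  0.81  0.    1.85]
-155.0 [-0.15  0.42 -0.38  0.77  0.    2.56]
-1 -90
34.0 [-0.01  0.65  0.01  0.94  0.    2.54]
-4.0 [-0.08  0.66  0.04  0.95  0.    3.13]
-42.0 [-0.15  0.63 -0.02  0.92  0.   -2.56]
-79.0 [-0.2   0.56 -0.15  0.87  0.   -1.95]
-117.0 [-0.2   0.48 -0.29  0.81  0.   -1.3 ]
-155.0 [-0.15  0.42 -0.38  0.77  0.   -0.58]
```

Run:
```python
from h import *
o=down(np.radians(115)); x,y=.4834,-.0413
bot.move_pose([x,y,.17],o)
bot.set_gripper(1.0,40)
print(bot.move_linear([x,y,.043],.12,until_force=12), bot.read_position())
bot.set_gripper(0.0,40); print(bot.read_gripper_width(),bot.read_ft_force())
bot.move_linear([x,y,.19],.15)
print(bot.read_gripper_width(),bot.read_ft_force(),bot.read_clock())
snap("top","grab_t"); snap("scene","grab_s",(220,120,400,270),4)
```

```text
False [ 0.48398107 -0.04143427  0.04355479]
0.5353291622931625 [-1.41709932  0.70088201  6.11455075]
0.5365817496316457 [ 0.41744974  0.46190703 -1.75830517] 6.1083
```

View pics/grab_s.png

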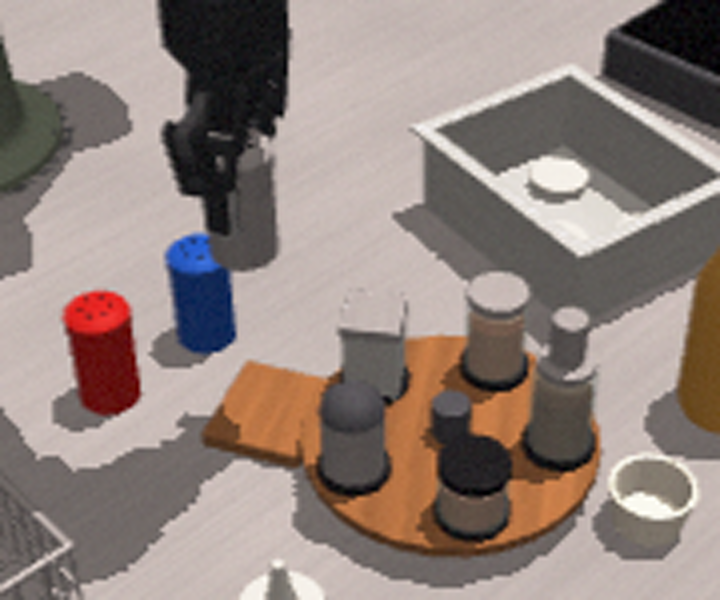

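View pics/grab_t.png

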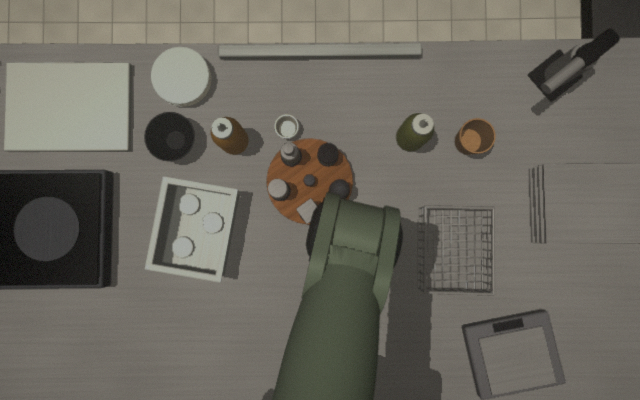

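The scene picture shows the steel shaker upright in the jaws (about px 281,170), with the ledge empty and red, blue and carousel undisturbed. Next it goes into the basket.

Run:
```python
from h import *
o=down(np.radians(115)); x,y=.445,-.317
bot.move_pose([x,y,.2],o)
bot.move_linear([x,y,.055],.15)
print(bot.move_linear([x,y,.034],.04,until_force=5), bot.read_position(),bot.read_ft_force())
bot.set_gripper(1.0); bot.wait(.2)
bot.move_linear([x,y,.22],.15)
o2=down(np.radians(33.9-90)); 
bot.move_pose([.55,-.02,.25],o2)
print(bot.read_gripper_width(),bot.read_ft_force(),bot.read_clock())
snap("top","pl_t",(250,100,510,310),3); snap("scene","pl_s",(130,130,390,320),3)
```

```text
True [ 0.44463341 -0.31654556  0.03526082] [-0.3188477   0.87227028  2.39256239]
1.0000036337837945 [ 1.05922115 -0.9508226  -0.1643538 ] 13.9417
```

View pics/pl_s.png

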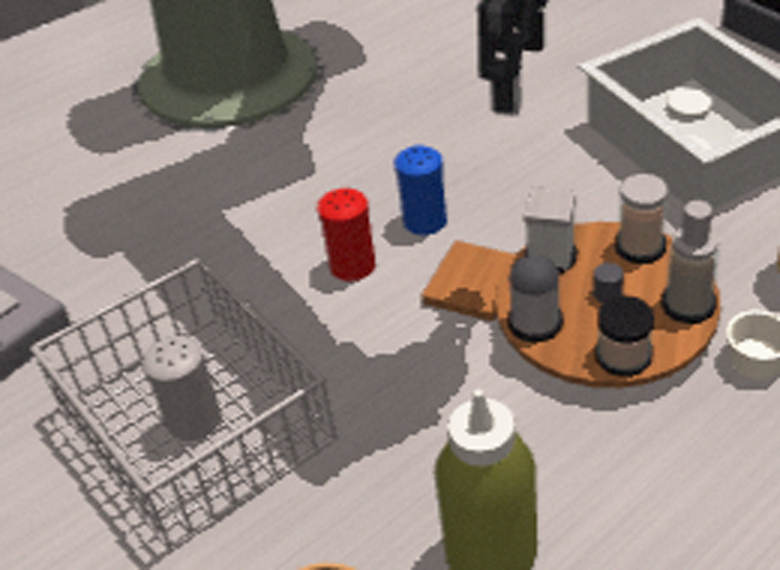

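View pics/pl_t.png

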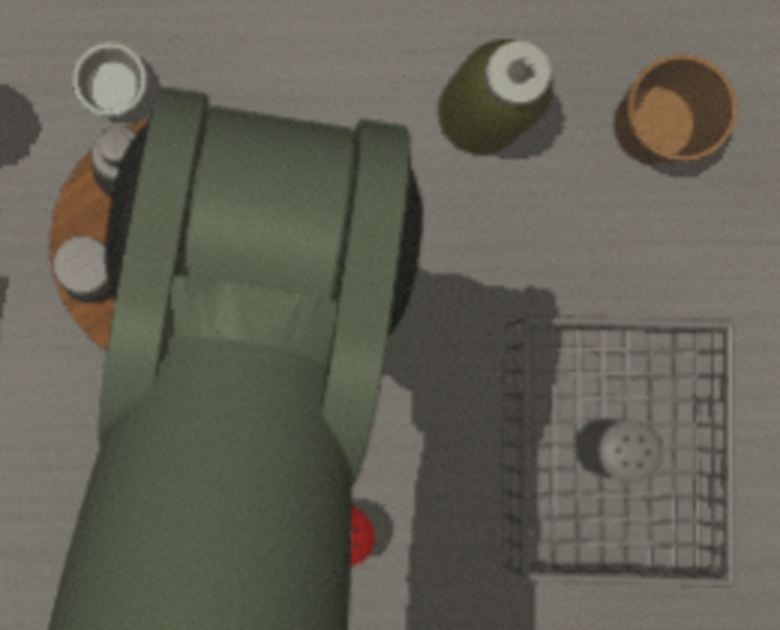

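The shaker stands upright in the basket, released (scene px 190,257; top px 460,250). Now I'll grip the stopper.

Run:
```python
from h import *
a=np.array([.6101,.0250]); t=np.radians(34.3)
p=[*(a+.075*np.array([np.cos(t),np.sin(t)]))]; o=down(t-np.pi/2)
q=bot.solve_ik([*p,.22],o); print(np.round(q,2), np.round(bot.read_joint_positions(),2))
bot.move_pose([*p,.22],o)
print(bot.move_linear([*p,.114],.12,until_force=10), bot.read_position())
f0=np.array(bot.read_ft_force())
bot.set_gripper(0.0,50); print(bot.read_gripper_width(),np.array(bot.read_ft_force())-f0,bot.read_moment(),bot.read_clock())
snap("scene","gr_s",(230,130,410,270),4)
```

```text
[-0.01  0.57  0.16  1.16  0.    2.53] [-0.17  0.32 -0.16  1.1  -0.    2.38]
False [0.67273355 0.06713873 0.11510561]
0.26189712542373955 [-1.04007931 -0.5941006   2.64328435] [ 0.11473003  0.16979625 -0.07099775] 16.325
```

View pics/gr_s.png

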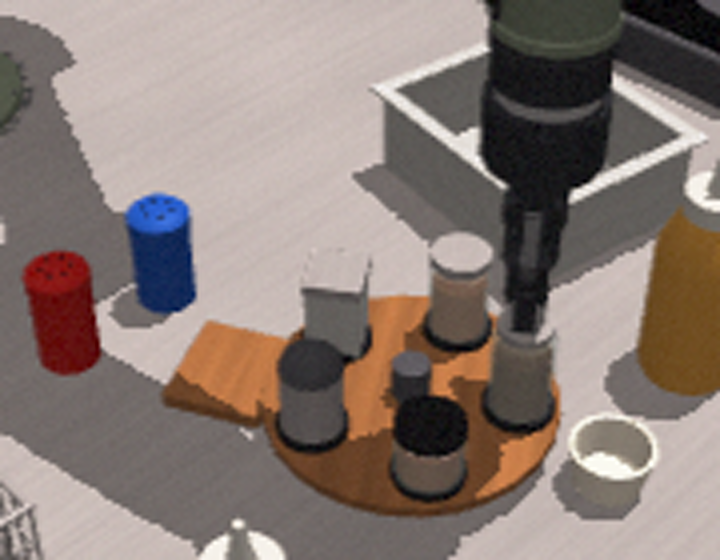

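```bash
cat > arc.py <<'E'
from h import *
a=np.array([.6101,.0250])
def arc(t0,t1,step=10,r=.075,sp=.06,fmax=25):
    n=int(np.ceil(abs(t1-t0)/step))
    for d in np.linspace(t0,t1,n+1)[1:]:
        t=np.radians(d); u=np.array([np.cos(t),np.sin(t)])
        bot.move_linear([*(a+r*u),.1145],sp,rotation=down(t-np.pi/2))
        f=np.array(bot.read_ft_force()); w=bot.read_gripper_width()
        print(round(d,1),"rad %.1f tan %.1f z %.1f w %.3f"%(f[:2]@u,f[:2]@[-u[1],u[0]],f[2],w))
        if np.linalg.norm(f)>fmax or w<.2: print("STOP"); break
    print(bot.read_clock(),bot.read_position(),bot.read_joint_positions())
E
python3 - <<'E'
from arc import *
arc(34.3,74.3)
E
```

```text
44.3 rad 0.6 tan 0.1 z -0.0 w 0.265
54.3 rad 0.7 tan -0.6 z -1.2 w 0.264
64.3 rad 2.4 tan -0.2 z -0.8 w 0.260
74.3 rad 3.7 tan -2.2 z -2.2 w 0.267
17.8417 [0.6310466  0.09716525 0.11442488] [ 3.70183517e-02  5.78507213e-01 -1.04461686e-01  8.87126178e-01
  4.73368319e-04  1.88540998e+00]
```

Run:
```python
from arc import *
arc(74.3,205)
P=[circ(a,.105,.03)]
t=np.radians(205); f=a+.075*np.array([np.cos(t),np.sin(t)])
L=[a+np.array([np.cos(t),np.sin(t)])*k for k in (0,.174)]
P+=[circ(f,.02,.11),circ(f,.022,.03),np.c_[L,[.014,.014]]]
snap("scene","end_s",(240,150,380,265),5,P); snap("top","end_t",(230,100,390,270),3)
```

```text
83.6 rad 3.0 tan -3.0 z -3.1 w 0.266
93.0 rad 1.3 tan -4.1 z -3.6 w 0.264
102.3 rad 2.1 tan -4.1 z -4.2 w 0.268
111.6 rad 0.4 tan -5.8 z -4.2 w 0.264
121.0 rad -0.2 tan -5.9 z -5.9 w 0.267
130.3 rad -2.3 tan -5.9 z -6.1 w 0.265
139.6 rad -3.5 tan -6.2 z -7.4 w 0.267
149.0 rad -5.2 tan -5.8 z -8.2 w 0.265
158.3 rad -6.6 tan -5.6 z -7.2 w 0.268
167.7 rad -6.8 tan -6.5 z -8.5 w 0.268
177.0 rad -7.5 tan -6.1 z -8.3 w 0.273
186.3 rad -8.8 tan -4.6 z -8.3 w 0.266
195.7 rad -10.1 tan -4.4 z -7.6 w 0.268
205.0 rad -9.2 tan -3.7 z -7.1 w 0.265
22.7417 [ 0.54410449 -0.00500216  0.11445341] [-0.14763429  0.42070307 -0.37606496  0.77210896  0.00490532 -0.57777257]
```

View pics/end_s.png

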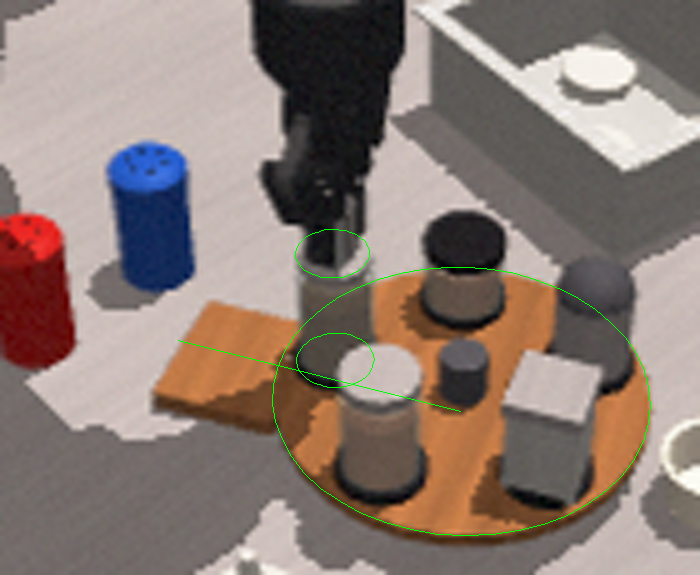

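View pics/end_t.png

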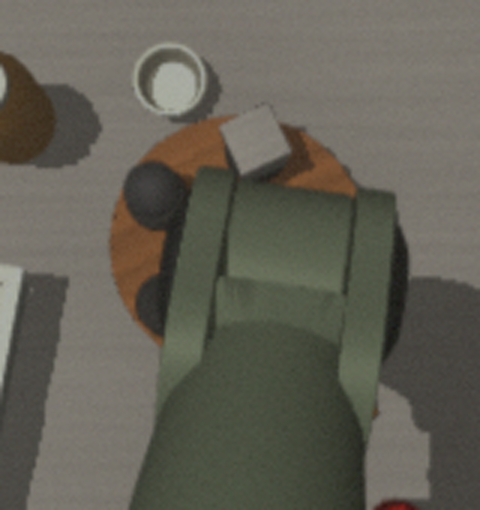

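The stopper jar stands at the ledge (scene crop px 335,330) and is gripped. Before finishing I'll refine the yaw and deck angle.

Run:
```python
from model import *
a=np.array([.6101,.0250])
im=bot.camera("scene")[:,:,::-1].copy(); cv2.imwrite("pics/raw_end_s.png",im)
t0=cv2.imread("pics/top0.png")
def draw(n,im,box,f,polys,name):
    x0,y0,x1,y1=box; b=cv2.resize(im[y0:y1,x0:x1],None,fx=f,fy=f,interpolation=cv2.INTER_CUBIC)
    for P,c in polys: cv2.polylines(b,[((w2px(n,P)+.5-[x0,y0])*f).astype(int).reshape(-1,1,2)],False,c,1)
    return b
def led(y,z=.014):
    y=np.radians(y);M=np.array([[np.cos(y),-np.sin(y)],[np.sin(y),np.cos(y)]])
    L=np.array([[-.09,.042],[-.174,.042],[-.174,-.042],[-.09,-.042]])@M.T+a; return np.c_[L,0*L[:,0]+z]
pl=[(led(23.5),(255,0,0)),(led(25),(0,255,0)),(led(26.5),(0,0,255))]
A=draw("scene",im,(262,195,322,245),7,pl,0); B=draw("top",t0,(295,205,365,260),6,pl,0)
h=max(A.shape[0],B.shape[0]); z=lambda b:cv2.copyMakeBorder(b,0,h-b.shape[0],0,0,0)
c=cv2.hconcat([z(A),z(B)]); print(c.shape)
cv2.imwrite("pics/yaw.png",c if c.shape[1]<=800 else cv2.resize(c,(800,int(c.shape[0]*800/c.shape[1]))))
```

```text
(350, 840, 3)
```

View pics/yaw.png

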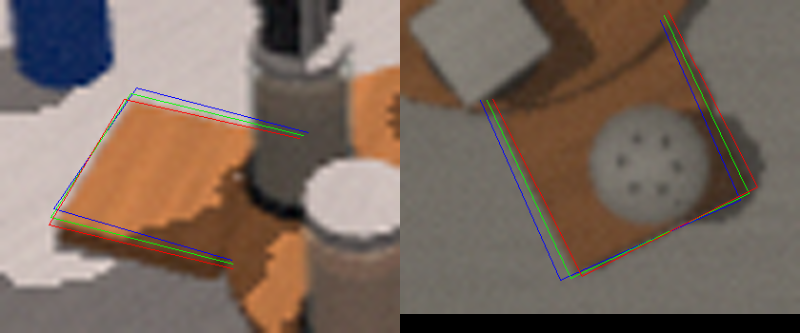

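Run:
```python
from model import *
a=np.array([.6101,.0250])
im=cv2.imread("pics/raw_end_s.png"); x0,y0,x1,y1=(270,175,385,265); f=6.5
b=cv2.resize(im[y0:y1,x0:x1],None,fx=f,fy=f,interpolation=cv2.INTER_CUBIC)
for d,c in ((202,(255,0,0)),(205,(0,255,0)),(208,(0,0,255))):
    for k in range(5):
        t=np.radians(d+72*k); p=a+.075*np.array([np.cos(t),np.sin(t)])
        for P in ([circ(p,.022,.03)]+([circ(p,.020,.11)] if k==0 else [])):
            cv2.polylines(b,[((w2px("scene",P)+.5-[x0,y0])*f).astype(int).reshape(-1,1,2)],False,c,1)
print(b.shape); cv2.imwrite("pics/deck.png",b)
```

```text
(585, 748, 3)
```

View pics/deck.png

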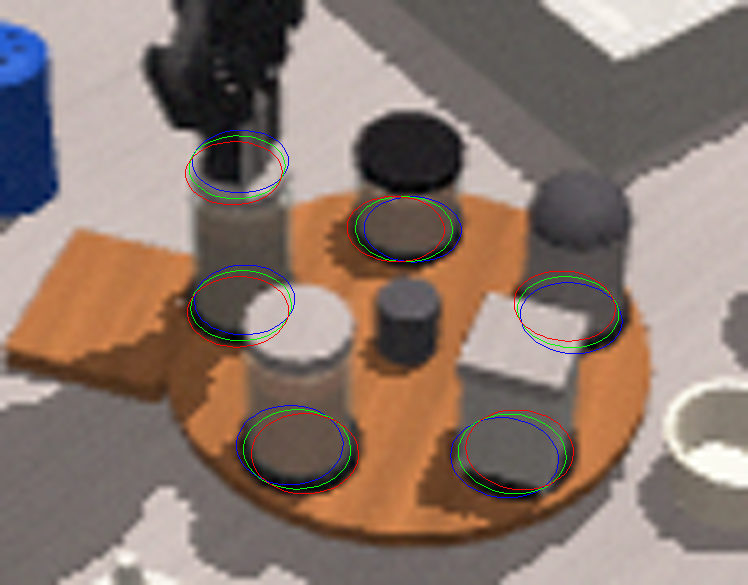

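Run:
```python
from h import *
snap("scene","final_s",(120,120,420,340),2.6)
print(bot.read_gripper_width(),bot.read_ft_force(),np.abs(bot.read_joint_vel()).max(),bot.read_clock())
```

```text
0.26315213951769745 [ 6.98323852  6.97578793 -8.09295749] 0.0012527600777757055 22.9417
```

View pics/final_s.png

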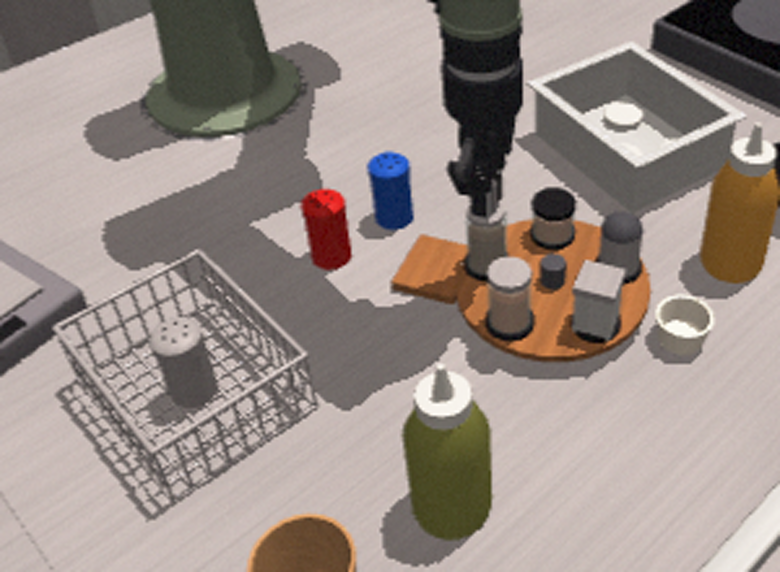

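The shaker stands in the basket (scene px 190,260), and the stopper jar is behind the ledge (px 307,212), gripped. The bystanders are where they were.

Run:
```python
from cell import bot
bot.close_job()
```

```text
the job is handed in; nothing more can be done
```

I put the steel shaker upright in the wire basket and let go. Then I gripped the stopper at 50 N and turned the carousel about 171° counter-clockwise until that jar stood at the front. I handed in with the gripper still closed on the stopper, at about 23 s.

- **Final checks:** The last picture shows the shaker standing in the basket and the other things on the counter where they were. The gripper opening reads 0.263, about 22 mm, which fits the 24 mm stopper. The arm was still.
- **Forces:** The last reading was about 13 N at the wrist. It had built up during the turn to roughly 9–10 N towards the turning axis, which suggests my estimate of the axis is off by 1–2 mm.
- **Disagreement on the angle:** I turned to 205°, which assumes the stand is turned 25°.
  - **Stand:** The top picture fits about 25°, the scene picture nearer 26°, and a rough line fit of the ledge's sides averaged about 24°.
  - **Jar:** The tool position puts the jar at about 204.5°, and the scene picture at 205–206°.
  - **Result:** I estimate the jar is centred to about 1°, or 1–2 mm. I made no further correction.

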